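# Clamp a microtube rack on the shaker with the cam lever

## Robot

A 6-joint arm with a two-finger parallel gripper is mounted at the origin on a cart in front of the work surface, level with it; the furniture and walls round the work are solid. World frame = base frame: x ahead of the robot, y to its left, z up, the work surface at z = 0. Lengths are in m, angles in degrees, forces in N, time in s.
With the tool pointing down it reaches from about 0.325 to 0.775 m from the base axis. Payload 5.5 kg.
Tool frame: the origin (TCP) lies between the finger pads; the fingertips stand 8 mm ahead of it and the grasp point (between the pads) lies 11 mm behind it; z points along the fingers, y is the line along which they close (so a half turn about z gives the same grasp; the last joint's range is limited). The gripper opens to 88 mm and grips with 3 to 60 N. Pads are 20 mm wide; open, the fingers measure 115 mm over their backs; the gripper's body (75 mm by 178 mm) begins 61 mm behind the grasp point.
Start: joints at [74.043, 5.22, 70.514, -0, 104.267, -3.249], TCP at [0.132, 0.585, 0.231] pointing down, gripper open.
Joint ranges: [-164.24, 164.24], [-49.07, 125.15], [9.68, 141.18], [-86.29, 266.29], [3.28, 154.24], [-151.56, 151.56]. Speed limits (degrees/s): [147.25, 147.25, 172.46, 180, 180, 180].

## Interface

Orientations are given as [roll, pitch, yaw] about the fixed x, y, z axes, in that order (R = Rz(yaw) Ry(pitch) Rx(roll)).
In Python, from station import observe, grab_frame, finish_job gives the robot as it stands. The module is installed in compiled form; this text tells all that it offers.
- The arm moves only by the tool servo_tool, never from a script. Its argument "steps" is a list of rows, each a list of 3 entries, a list of its own where there are three numbers: the finger opening in cm, from 0 to 8.78, then the shift along the world's x, y, z in cm, then the turn, a rotation vector about the world's x, y, z in rad. A call has 1 to 12 rows; each row is the pose to reach, as a shift and turn from the pose commanded when the call began; what a row does not reach only later rows make up. A row lasts 1/8 s, in which the tool goes at most 62.5 mm and 10.7 degrees, less where a joint would pass 70% of its speed; a pose out of reach is approached as far as the arm can. A call with a gripper value outside its range is refused whole. The fingers move at their own pace and stop on an object; "squeeze" is the grip in N (left out, the last holds). Time passes only in rows, so rows that repeat a pose let the fingers close. It gives the time, the measured TCP pose, the force, the opening and the grip force at its end, in the units of the state.
- observe(): the state, without advancing time (a new reading comes with each control period).
- grab_frame(name): name is "side" or "top"; returns a dict with "frame" (384x512x3 uint8, red, green, blue), "fx", "fy", "cx", "cy" (pixels), "extrinsics" (4x4, takes a point from world to camera coordinates). Camera axes: x right, y up, looking along -z (the intrinsics and any distortion apply to the point x, -y, -z); pixel columns grow to the right and rows downward; lengths in m; the calibration is good to about 2 mm. A picture is of the moment at which its call begins. There is no depth.
- finish_job(): hands the job in; it is judged then, once.
The state is a dict: "time_s": time; "joint_pos": joint angles; "qd": joint speeds; "joint_efforts": joint torques, N m; "tool_pos": TCP position; "eef_rot": TCP orientation; "ft_force": force on the tool from outside, world axes, zero at the start; "wrist_torque": the same for the moment, N m; "grip_width": finger opening in m; "gripper_force": force on a finger pad.
Only numpy, scipy, OpenCV 4.12 (cv2) and the standard library are available. Lean on these libraries where they do the work, as an engineer would, in place of code of your own. Each camera call takes 0.05 s, during which the arm holds its last target. There are 200 camera calls.

## Task

Load the orange microtube rack on to the shaker: set it gently flat on the platform between the two low guides and let go, then push the blue jaw along the platform until its rubber foot holds the rack snugly against the end fence, and throw the red cam lever over centre so that it snaps down and the rack stays clamped. Feel your way: never push on the jaw or its lever with more than about 20 N, and leave the timer and the red-capped bottle beside the work where they are.

Things in the scene. Friction and masses are not known exactly. Their poses are not given: they have to be found in the camera images.
- shaker: White bench-top shaker, fixed, housing 160 (x) x 286 (y) mm, with an aluminium platform 112 x 284 mm whose top is 60 mm above the bench. Origin: centre of the underside, on the bench; x to its back (the control panel is on the -x side), y along the platform, away from the end fence, z up.
- fence (a point): Middle of the foot of the fixed fence's face (shaker frame 0, -120, 60 mm). The fence is a bar across the -y end of the platform, 84 mm wide and 20 mm high.
- rack_seat (a point): Where the rack's origin is when it lies flat with its end hard on the fence (shaker frame 0, -61, 60 mm), long side along y, either way round. It goes between two steel guides along y, 5 mm high and 9 mm wide, their inner faces 63 mm apart (x = +-31.5 mm).
- microtube_rack: Orange rack full of closed microtubes, 58 mm (x) x 118 mm (y), its solid body 24 mm high and the coloured caps reaching 30 mm; 0.2 kg. Origin: centre of the underside. Grip it by its long sides (58 mm apart).
- jaw: Blue jaw sliding along the shaker's y, axes parallel to the shaker's. Origin: on the platform, under the middle of its front face (towards the rack). Block 62 mm wide, y = 0 to 40 mm, 30 mm high; behind it a low tail. With the lever open it drags with about 5 N either way and stays where it is left. Travel 60 mm towards the fence; it starts within 12 mm of its rear end.
- push_plate (a point): Middle of the rear face of the upright push plate at the tail's end (jaw frame 0, 72, 18 mm); plate 44 mm wide, 30 mm high, 8 mm thick; push it towards the fence (-y). Pushing the rack along takes 1 to 2 N more than the drag; with the rack on the fence the force climbs. 11 to 14 N here is snug; when let go, up to 5 N of squeeze remains.
- spindle_exit (a point): Where the steel spindle leaves the jaw's front face, 13 mm above the platform. It carries a sprung black rubber foot 36 mm wide, 16 mm high, whose face is 13 to 31 mm ahead: the setting differs each day and is not measured, so feel the foot on to the rack. It gives 1 mm per 12 N. Closing the lever drives it only 1.2 mm further: a foot left over 0.5 mm short does not clamp.
- cam_lever (a joint): Red cam lever on the jaw, turning about an axis along y. 0 = open, standing up and leaning 0.245 rad to the back (+x). It swings over to the front (-x) and down: 1.45 = dead centre, 1.72 = stop (locked), 0.1 rad above level. Starts at 0 to 0.12. It resists with up to 0.5 Nm (8 N at 65 mm) and springs back if let go before dead centre; past it, it snaps home by itself.
- lever_pivot (a point): Middle of the lever's axis (jaw frame 0, 18, 44 mm). The steel cheeks beside its hub rise to 56 mm above the platform. Once the lever is locked the jaw is braked and does not slide.
- lever_end (a point): On the lever's middle line, 70 mm from the axis; the lever ends 76 mm from the axis. It is 9 mm thick in the direction of swing (11 mm from 50 mm outward) and 14 mm wide along y (19 mm from 50 mm outward); the hub's radius is 10.5 mm.
- reagent_d: Bystander: white reagent bottle with a red cap, 44 mm across, 85 mm high; origin at the centre of the underside.
- timer: Bystander: white timer, 62 x 66 x 17 mm; origin at the centre of the underside.

How it is judged (in metres and radians):
On the way, in this order (a step that is already met when the one before it is completed fails the run):
1. the rack rests on the platform between the guides, let go, the jaw not yet on it (x of microtube_rack in the frame of shaker between -0.005 and 0.005 m and z of microtube_rack in the frame of shaker between 0.057 and 0.0635 m and angle between the y axis of microtube_rack and the y axis of shaker, either way round below 0.06 rad and angle between microtube_rack's own z axis and vertical below 0.05 rad and y of microtube_rack in the frame of shaker between -0.0635 and -0.04 m and contact force between each of the fingers, jaw and microtube_rack below 0.05 N and linear speed of microtube_rack below 0.02 m/s), for 0.1 s.
2. with the lever still open, the jaw's foot bears on the rack with more than 3 N and the rack is against the fence (x of microtube_rack in the frame of shaker between -0.005 and 0.005 m and z of microtube_rack in the frame of shaker between 0.057 and 0.0635 m and angle between the y axis of microtube_rack and the y axis of shaker, either way round below 0.06 rad and angle between microtube_rack's own z axis and vertical below 0.05 rad and y of microtube_rack in the frame of shaker between -0.0635 and -0.0585 m and contact force between jaw and microtube_rack above 3 N and value of joint cam_lever below 0.2 rad), for 0.15 s.
At the end, for the whole second after the job is handed in: The lever is past dead centre and down to within 0.1 rad of its stop; the jaw's foot presses the rack with more than 8 N; the rack lies flat between the guides (within 5 mm of the middle line, 3.5 mm of the platform's top and 0.06 rad) with its end within 2.5 mm of the fence; all at rest and let go (x of microtube_rack in the frame of shaker between -0.005 and 0.005 m and z of microtube_rack in the frame of shaker between 0.057 and 0.0635 m and angle between the y axis of microtube_rack and the y axis of shaker, either way round below 0.06 rad and angle between microtube_rack's own z axis and vertical below 0.05 rad and y of microtube_rack in the frame of shaker between -0.0635 and -0.0585 m and value of joint cam_lever above 1.62 rad and contact force between jaw and microtube_rack above 8 N and linear speed of microtube_rack below 0.01 m/s and velocity of joint cam_lever below 0.1 rad/s); the robot touches nothing.
It fails at once if the jaw or its lever is loaded by the robot with more than 30 N (contact force between the arm and jaw above 30 N).
It fails at once if the jaw squeezes the rack with more than 20 N (contact force between jaw and microtube_rack above 20 N).
It fails at once if the rack strikes the shaker with more than 60 N (dropped or rammed) (contact force between microtube_rack and shaker above 60 N).
It fails at once if the timer or the bottle with the red cap is moved by more than 30 mm (distance of any of timer, reagent_d from where it was at the start of the episode above 0.03 m).
It also fails if it takes over 66 s, if anything falls off the work surface, if the arm or the gripper's body presses on something with over 40 N, if the wrist force passes 120 N, or if a joint passes its speed limit or range.

## Working session

There is one attempt and no reset: what is moved stays moved. The work goes in short steps, Python scripts to look and compute and a tool call to move; the robot and the scene stay as the last step left them, time stands still between calls to the robot, and variables do not carry over. Pictures are saved under pics/ and viewed, at most 10 in all, crops included, and the job is handed in when it is done.

Besides the shell and the picture viewer there is one more tool, called after "Emit:" in YAML: its name, and indented under it one key for each argument. servo_tool: Moves the arm, as the interface text tells. Its arguments: {"type":"object","properties":{"steps":{"type":"array"},"squeeze":{"type":"number"}},"required":["steps"]}

```bash
mkdir -p pics; cat > h.py <<'E'
import numpy as np, cv2
from station import observe, grab_frame, finish_job
def snap(name,fn):
    f=grab_frame(name); cv2.imwrite('pics/'+fn,f['frame'][:,:,::-1]); 
    np.savez('pics/'+fn+'.npz',**{k:np.array(v) for k,v in f.items()}); return f
def load(fn): return dict(np.load('pics/'+fn+'.npz'))
def ray(f,u,v):
    E=np.array(f['extrinsics']); R=E[:3,:3]; t=E[:3,3]
    d=np.array([(u-f['cx'])/f['fx'],-(v-f['cy'])/f['fy'],-1.0])
    return -R.T@t, R.T@d
def at_z(f,u,v,z):
    o,d=ray(f,u,v); return o+d*(z-o[2])/d[2]
def proj(f,p):
    E=np.array(f['extrinsics']); c=E[:3,:3]@np.array(p)+E[:3,3]
    return np.array([f['cx']+f['fx']*c[0]/-c[2], f['cy']-f['fy']*c[1]/-c[2]])
E
python3 - <<'E'
from h import *
for n in('top','side'):
    f=snap(n,n+'0.png'); print(n,[k for k in f], f['fx'],f['cx'],f['cy'],ray(f,256,192))
a=cv2.imread('pics/top0.png')
cv2.imwrite('pics/top0b.png',cv2.resize(a,(800,600),interpolation=cv2.INTER_CUBIC))
a=cv2.imread('pics/side0.png')
cv2.imwrite('pics/side0b.png',cv2.resize(a,(800,600),interpolation=cv2.INTER_CUBIC))
o=observe();print(o['tool_pos'],o['eef_rot'],o['time_s'])
E
```

```text
top ['frame', 'fx', 'fy', 'cx', 'cy', 'extrinsics'] 350.17505155984145 255.07640041361418 191.86985116362288 (array([ 0.42452944, -0.25418245,  0.95108719]), array([ 0.1507822 , -0.03540351, -0.98793644]))
side ['frame', 'fx', 'fy', 'cx', 'cy', 'extrinsics'] 388.80066670182066 251.49852863537117 188.4065731743524 (array([0.15403772, 0.56314886, 0.49847076]), array([ 0.41961447, -0.8163185 , -0.39719929]))
[0.13194511 0.58505687 0.22962281] [-1.79900055e+02 -3.75328849e-03  1.67290311e+02] 0.1
```

View pics/top0b.png

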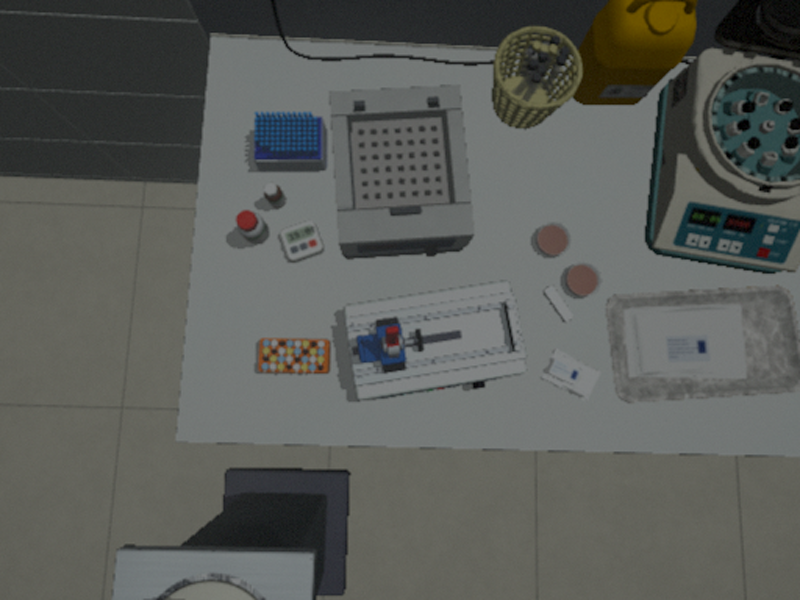

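View pics/side0b.png

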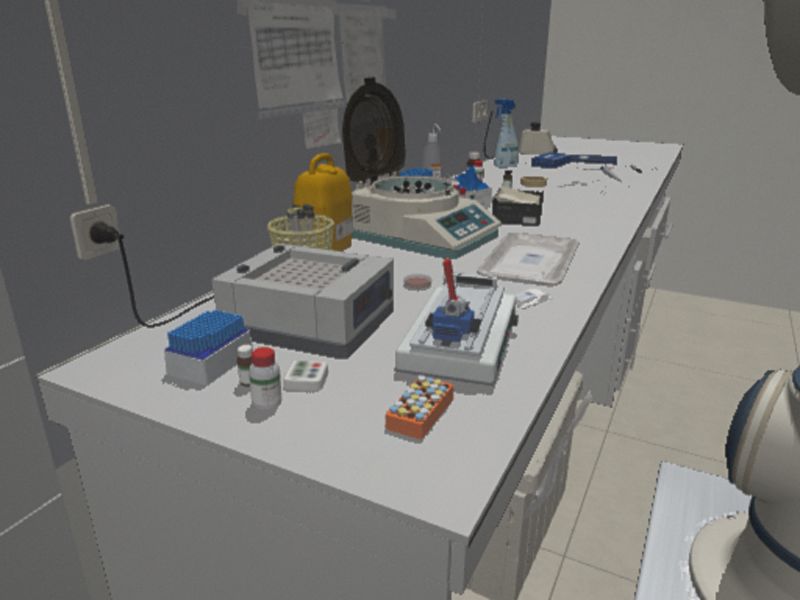

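Top: the rack is at about (293,356), the shaker spans (345–525, 283–398), the fence is at its right end and the blue jaw is at (385,345). I'll zoom in next.

```bash
python3 - <<'E'
from h import *
a=cv2.imread('pics/top0.png')[170:265,155:345]
cv2.imwrite('pics/c1.png',cv2.resize(a,None,fx=4.2,fy=4.2,interpolation=cv2.INTER_CUBIC))
f=load('top0.png')
im=f['frame']; hsv=cv2.cvtColor(im,cv2.COLOR_RGB2HSV)
m=((hsv[...,0]>4)&(hsv[...,0]<22)&(hsv[...,1]>110)).astype(np.uint8)
m[:,:150]=0;m[:,230:]=0;m[:205]=0;m[250:]=0
m=cv2.morphologyEx(m,cv2.MORPH_CLOSE,np.ones((9,9)))
c=max(cv2.findContours(m,0,2)[0],key=cv2.contourArea)
r=cv2.minAreaRect(c);print('rack px',r)
P=np.array([at_z(f,*p,0.024) for p in cv2.boxPoints(r)]);print(P.round(4),P.mean(0))
E
```

```text
rack px ((187.5, 227.5), (21.0, 45.0), 90.0)
[[ 0.4919 -0.0502  0.024 ]
 [ 0.4954 -0.1678  0.024 ]
 [ 0.4405 -0.1703  0.024 ]
 [ 0.4373 -0.0537  0.024 ]] [ 0.46627725 -0.11048985  0.024     ]
```

View pics/c1.png

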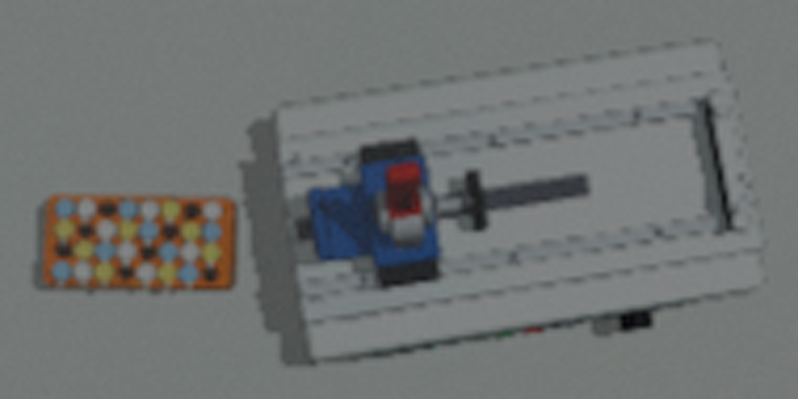

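Crop (4.2x, offset 155,170). Rack corners are (47,197), (237,199), (233,289) and (38,287). Housing corners are (278,105), (717,40), (762,288) and (313,362). The fence face's foot line runs (695,103)–(722,232). The jaw block front edge is (420,140)–(440,283), and the foot face is at X≈487.

```bash
cat > fit.py <<'E'
from h import *
from scipy.optimize import least_squares
f=load('top0.png')
px=lambda X,Y:(155+(X+.5)/4.2-.5,170+(Y+.5)/4.2-.5)
R=[at_z(f,*px(*p),0.024) for p in [(47,197),(237,199),(233,289),(38,287)]]
R=np.array(R); print('rack',R.mean(0),'len',np.linalg.norm(R[1]-R[0]),'wid',np.linalg.norm(R[1]-R[2]))
d=(R[0]-R[1])+(R[3]-R[2]); print('rack y yaw',np.degrees(np.arctan2(-d[0],d[1])))
obs=[((80,143,None),(278,105)),((80,-143,None),(717,40)),((-80,-143,None),(762,288)),((-80,143,None),(313,362)),
((42,-120,60),(695,103)),((-42,-120,60),(722,232)),((42,-120,80),(708,98)),((-42,-120,80),(735,228))]
def S(q,p):
    c,s=np.cos(q[2]),np.sin(q[2]); z=q[3] if p[2] is None else p[2]/1e3
    return np.array([q[0]+(c*p[0]-s*p[1])/1e3,q[1]+(s*p[0]+c*p[1])/1e3,z])
def res(q): return np.concatenate([proj(f,S(q,p))-px(*o) for p,o in obs])
s=least_squares(res,[.48,-.35,0.1,.05],loss='soft_l1',f_scale=.5); q=s.x
def inv(q,P):
    d=np.array(P[:2])-q[:2];c,s=np.cos(q[2]),np.sin(q[2]);return 1e3*np.array([c*d[0]+s*d[1],-s*d[0]+c*d[1]])
if __name__=='__main__':
    print('shaker',q,np.degrees(q[2])); print(res(q).reshape(-1,2).round(2))
    for p in [(420,140),(440,283),(360,147),(383,285)]: print('block',inv(q,at_z(f,*px(*p),.09)))
    for p in [(487,200)]: print('foot',inv(q,at_z(f,*px(*p),.081)),inv(q,at_z(f,*px(*p),.073)))
    for p in [(310,190),(318,258)]: print('plate rear top',inv(q,at_z(f,*px(*p),.09)))
    print('lever end',inv(q,at_z(f,*px(405,170),.175)))
    print('seat world',S(q,(0,-61,60)),'-53',S(q,(0,-53,60)))
E
python3 fit.py
```

```text
rack [ 0.46635697 -0.1108973   0.024     ] len 0.11836848081054738 wid 0.05607389431643673
rack y yaw 1.0449024223170602
shaker [ 0.50096449 -0.34584543  0.1815692   0.03300201] 10.403149059979915
[[-1.36  0.26]
 [-0.22  0.06]
 [ 0.2   0.33]
 [-1.03 -0.1 ]
 [ 1.49 -1.34]
 [ 1.01  0.05]
 [ 0.17 -1.31]
 [-0.16  0.55]]
block [38.46336497 57.50167854]
block [-45.98589635  58.88115747]
block [39.65646408 93.06984047]
block [-42.04472834  91.79813321]
foot [-1.88191136 23.20610883] [-1.36017248 22.46363429]
plate rear top [ 19.00917941 125.71149129]
plate rear top [-20.86551941 126.77965086]
lever end [14.26449886 72.41093069]
seat world [ 0.51197946 -0.40584268  0.06      ] -53 [ 0.51053487 -0.39797419  0.06      ]
```

Emit:
servo_tool:
  steps:
    - [8.6,[33.4,-69.6,-8],[0,0,-1.331]]
    - [8.6,[33.4,-69.6,-8],[0,0,-1.331]]
    - [8.6,[33.4,-69.6,-8],[0,0,-1.331]]
    - [8.6,[33.4,-69.6,-8],[0,0,-1.331]]
    - [8.6,[33.4,-69.6,-8],[0,0,-1.331]]
    - [8.6,[33.4,-69.6,-8],[0,0,-1.331]]
    - [8.6,[33.4,-69.6,-8],[0,0,-1.331]]
    - [8.6,[33.4,-69.6,-8],[0,0,-1.331]]
    - [8.6,[33.4,-69.6,-8],[0,0,-1.331]]
    - [8.6,[33.4,-69.6,-8],[0,0,-1.331]]
    - [8.6,[33.4,-69.6,-8],[0,0,-1.331]]
    - [8.6,[33.4,-69.6,-8],[0,0,-1.331]]

```text
time_s: 1.6
tool_pos: [0.4551, -0.0894, 0.1529]
eef_rot: [180.0, -0.0, 91.0]
ft_force: [0.6, 0.7, 0.2]
grip_width: 0.0861
gripper_force: 0.0
```

Emit:
servo_tool:
  steps:
    - [8.6,[0,0,0],[0,0,0]]
    - [8.6,[0,0,0],[0,0,0]]

```text
time_s: 1.85
tool_pos: [0.4544, -0.0871, 0.1529]
eef_rot: [-179.9, -0.0, 91.0]
ft_force: [-0.0, 0.3, -0.2]
grip_width: 0.0863
gripper_force: 0.0
```

Emit:
servo_tool:
  steps:
    - [8.6,[1.2,-2.4,-4],[0,0,0]]
    - [8.6,[1.2,-2.4,-9],[0,0,0]]
    - [8.6,[1.2,-2.4,-11.5],[0,0,0]]
    - [8.6,[1.2,-2.4,-13.0],[0,0,0]]
    - [8.6,[1.2,-2.4,-13.7],[0,0,0]]
    - [5.0,[1.2,-2.4,-13.7],[0,0,0]]
    - [5.0,[1.2,-2.4,-13.7],[0,0,0]]
    - [5.0,[1.2,-2.4,-13.7],[0,0,0]]
    - [5.0,[1.2,-2.4,-13.7],[0,0,0]]
    - [5.0,[1.2,-2.4,-13.7],[0,0,0]]
  squeeze: 20

```text
time_s: 3.1
tool_pos: [0.4676, -0.1114, 0.0174]
eef_rot: [179.9, 0.0, 91.0]
ft_force: [2.1, -0.5, 5.8]
grip_width: 0.0583
gripper_force: 20.0
```

Emit:
servo_tool:
  steps:
    - [5.0,[0,0,2],[0,0,0]]
    - [5.0,[0,0,8],[0,0,0]]
    - [5.0,[0,0,14],[0,0,0]]
    - [5.0,[0,0,20],[0,0,0]]
    - [5.0,[1,-5,22],[0,0,0.08]]
    - [5.0,[2,-11,22],[0,0,0.163]]
    - [5.0,[3,-17,22],[0,0,0.163]]
    - [5.0,[4,-23,22],[0,0,0.163]]
    - [5.0,[4.4,-28,22],[0,0,0.163]]
    - [5.0,[4.4,-28,22],[0,0,0.163]]
    - [5.0,[4.4,-28,22],[0,0,0.163]]
    - [5.0,[4.4,-28,22],[0,0,0.163]]

```text
time_s: 4.6
tool_pos: [0.5109, -0.39, 0.2366]
eef_rot: [180.0, -0.0, 100.4]
ft_force: [0.5, 0.5, -1.5]
grip_width: 0.0579
gripper_force: 20.0
```

```bash
python3 - <<'E'
from h import *
o=observe();print(o['tool_pos'],o['eef_rot'],o['ft_force'],o['grip_width'])
for n in('top','side'): snap(n,n+'1.png')
a=cv2.imread('pics/side1.png')[150:255,240:345]
b=cv2.imread('pics/top1.png')[160:265,220:345]
k=lambda a,s:cv2.resize(a,None,fx=s,fy=s,interpolation=cv2.INTER_CUBIC)
a=k(a,3.4);b=k(b,3.4)
cv2.imwrite('pics/c2.png',np.hstack([a,b])); print(a.shape,b.shape)
E
```

```text
[ 0.51091495 -0.38998581  0.2366441 ] [ 1.79989490e+02 -8.34900097e-03  1.00446965e+02] [ 0.48495473  0.5311247  -1.45503709] 0.05791535581781306
(357, 357, 3) (357, 425, 3)
```

View pics/c2.png

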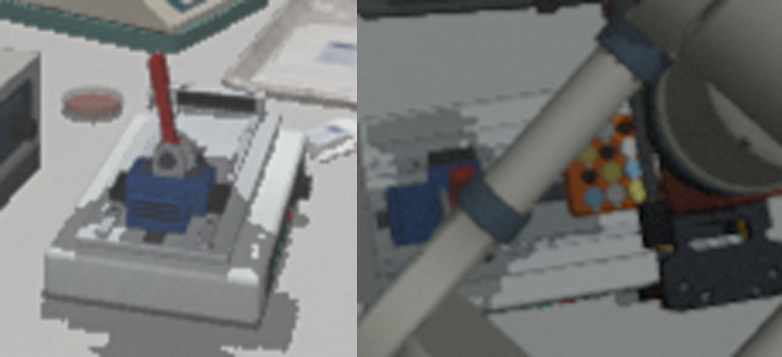

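Left panel (side view): fence dark face from (176,92) to (264,113), lever upright at (160,95), jaw at (165,185). Right panel (top view): the rack is held above the platform. I'll overlay the fitted model on the clean pictures to check the lateral position.

```bash
cat > ov.py <<'E'
import sys
from fit import *
q=np.array(eval(sys.argv[1])) if len(sys.argv)>1 else q
jy=float(sys.argv[2]) if len(sys.argv)>2 else 55
def draw(n,x0,x1,y0,y1,s):
    g=load(n+'0.png'); im=cv2.imread('pics/'+n+'0.png')[y0:y1,x0:x1]
    im=cv2.resize(im,None,fx=s,fy=s,interpolation=cv2.INTER_CUBIC); im=cv2.convertScaleAbs(im,alpha=1.5)
    def L(pts,c):
        P=[proj(g,S(q,p)) for p in pts]; P=[((u-x0+.5)*s-.5,(v-y0+.5)*s-.5) for u,v in P]
        cv2.polylines(im,[np.round(np.array(P)*16).astype(np.int32)],False,c,1,cv2.LINE_AA,4)
    for sx in(31.5,40.5,-31.5,-40.5): L([(sx,-119,65),(sx,140,65)],(0,200,0))
    L([(56,142,60),(56,-142,60),(-56,-142,60),(-56,142,60),(56,142,60)],(255,0,255))
    L([(42,-120,60),(-42,-120,60),(-42,-120,80),(42,-120,80),(42,-120,60)],(0,0,255))
    L([(80,143,0),(80,-143,0),(-80,-143,0),(-80,143,0),(80,143,0)],(255,255,0))
    L([(31,jy,90),(-31,jy,90),(-31,jy+40,90),(31,jy+40,90),(31,jy,90)],(0,255,255))
    L([(22,jy+72,61),(-22,jy+72,61),(-22,jy+72,90),(22,jy+72,90),(22,jy+72,61)],(0,128,255))
    return im
cv2.imwrite('pics/'+sys.argv[3]+'.png',np.vstack([draw('top',215,345,170,250,4.6)[:,:598],draw('side',250,380,168,218,4.6)[:,:598]]) if 0 else np.hstack([draw('top',208,345,170,265,4.0),draw('side',250,338,150,245,2.8 if 0 else 4.0)[:,:248]]))
E
python3 ov.py "[0.4995,-0.3458,0.1816,0.033]" 54 c3
```

```text
rack [ 0.46635697 -0.1108973   0.024     ] len 0.11836848081054738 wid 0.05607389431643673
rack y yaw 1.0449024223170602
```

View pics/c3.png

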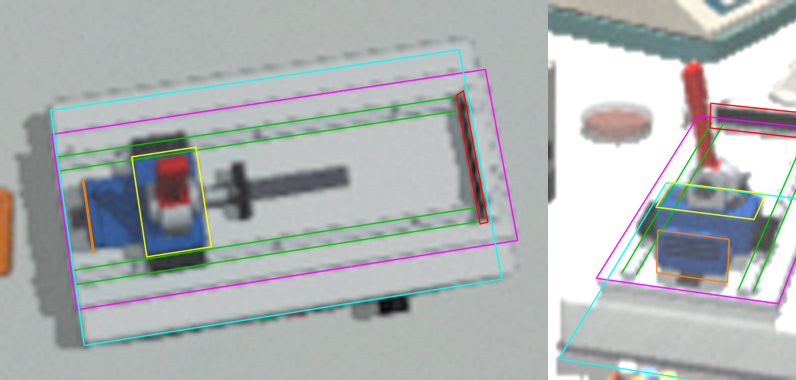

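The overlay fits: the fence face, jaw block and push plate are all centred to about 1 mm. Now lowering the rack.

Emit:
servo_tool:
  steps:
    - [5.0,[-0.15,-0.6,-4],[0,0,0]]
    - [5.0,[-0.15,-0.6,-9],[0,0,0]]
    - [5.0,[-0.15,-0.6,-13],[0,0,0]]
    - [5.0,[-0.15,-0.6,-14.8],[0,0,0]]
    - [5.0,[-0.15,-0.6,-15.2],[0,0,0]]
    - [5.0,[-0.15,-0.6,-15.2],[0,0,0]]
    - [5.0,[-0.15,-0.6,-15.2],[0,0,0]]

```text
time_s: 5.58
tool_pos: [0.5101, -0.3979, 0.0868]
eef_rot: [179.9, 0.2, 100.4]
ft_force: [0.1, 0.3, -1.6]
grip_width: 0.0576
gripper_force: 20.0
```

Emit:
servo_tool:
  steps:
    - [5.0,[0,0,-0.15],[0,0,0]]
    - [5.0,[0,0,-0.3],[0,0,0]]
    - [5.0,[0,0,-0.4],[0,0,0]]
    - [5.0,[0,0,-0.4],[0,0,0]]

```text
time_s: 6.08
tool_pos: [0.5096, -0.3972, 0.0803]
eef_rot: [180.0, 0.0, 100.4]
ft_force: [1.7, 0.1, -3.3]
grip_width: 0.0579
gripper_force: 20.0
```

Emit:
servo_tool:
  steps:
    - [5.0,[0,0,-0.1],[0,0,0]]
    - [5.0,[0,0,-0.2],[0,0,0]]
    - [5.0,[0,0,-0.2],[0,0,0]]
    - [5.0,[0,0,-0.2],[0,0,0]]

```text
time_s: 6.58
tool_pos: [0.5095, -0.3972, 0.0784]
eef_rot: [180.0, 0.0, 100.4]
ft_force: [3.5, 0.4, -1.9]
grip_width: 0.0575
gripper_force: 20.0
```

Emit:
servo_tool:
  steps:
    - [5.0,[0,0,-0.1],[0,0,0]]
    - [5.0,[0,0,-0.1],[0,0,0]]
    - [5.0,[0,0,-0.1],[0,0,0]]

```text
time_s: 6.95
tool_pos: [0.5095, -0.3972, 0.0775]
eef_rot: [180.0, 0.0, 100.4]
ft_force: [3.8, 0.8, -0.1]
grip_width: 0.0579
gripper_force: 20.0
```

Fx of about +3.5 N means the rack is rubbing the -x guide. I'll ease +x by 1 mm and go down until contact.

Emit:
servo_tool:
  steps:
    - [5.0,[0.1,0,0],[0,0,0]]
    - [5.0,[0.1,0,-0.1],[0,0,0]]
    - [5.0,[0.1,0,-0.1],[0,0,0]]
    - [5.0,[0.1,0,-0.1],[0,0,0]]

```text
time_s: 7.45
tool_pos: [0.5097, -0.3973, 0.0775]
eef_rot: [-180.0, 0.0, 100.3]
ft_force: [-0.6, 3.2, 4.8]
grip_width: 0.0578
gripper_force: 20.0
```

Emit:
servo_tool:
  steps:
    - [5.0,[0,0,-0.1],[0,0,0]]
    - [5.0,[0,0,-0.1],[0,0,0]]
    - [5.0,[0,0,-0.1],[0,0,0]]

```text
time_s: 7.82
tool_pos: [0.5097, -0.3973, 0.0775]
eef_rot: [-180.0, 0.0, 100.3]
ft_force: [-3.6, 4.3, 8.6]
grip_width: 0.0577
gripper_force: 20.0
```

The rack is seated at the expected height of 0.0775. Releasing, rising and moving behind the push plate.

Emit:
servo_tool:
  steps:
    - [8.6,[0,0,0.1],[0,0,0]]
    - [8.6,[0,0,0.1],[0,0,0]]
    - [8.6,[0,0,0.1],[0,0,0]]
    - [8.6,[0,0,0.1],[0,0,0]]
    - [8.6,[0,0,2],[0,0,0]]
    - [8.6,[0,0,7],[0,0,0]]
    - [5,[0,0,13],[0,0,0]]
    - [0,[-0.5,3,14],[0,0,0]]
    - [0,[-1.6,9,14],[0,0,0]]
    - [0,[-2.7,15,14],[0,0,0]]
    - [0,[-3.6,19.7,14],[0,0,0]]
    - [0,[-3.6,19.7,14],[0,0,0]]

```text
time_s: 9.32
tool_pos: [0.4743, -0.1979, 0.2179]
eef_rot: [179.8, 0.1, 100.6]
ft_force: [0.3, 0.1, 0.6]
grip_width: 0.0293
gripper_force: 0.0
```

```bash
python3 - <<'E'
from h import *
o=observe();print(o['tool_pos'],o['eef_rot'],o['ft_force'],o['grip_width'])
for n in('top','side'): snap(n,n+'2.png')
a=cv2.imread('pics/side2.png')[140:245,240:345]
b=cv2.imread('pics/top2.png')[160:265,220:345]
k=lambda a,s:cv2.convertScaleAbs(cv2.resize(a,None,fx=s,fy=s,interpolation=cv2.INTER_CUBIC),alpha=1.3)
cv2.imwrite('pics/c4.png',np.hstack([k(a,3.4),k(b,3.4)]))
E
```

```text
[ 0.47430614 -0.19792771  0.21789005] [1.79824140e+02 1.02237677e-01 1.00581548e+02] [0.26804614 0.07813735 0.5938141 ] 0.029295277447519166
```

View pics/c4.png

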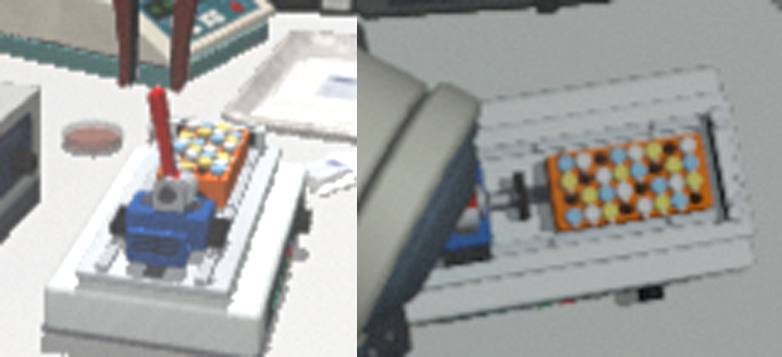

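The rack lies between the guides with a small gap to the fence. The foot is about 14 mm short of it. Descending behind the plate.

Emit:
servo_tool:
  steps:
    - [0,[0,0,-3],[0,0,0]]
    - [0,[0,0,-8],[0,0,0]]
    - [0,[0,0,-12],[0,0,0]]
    - [0,[0,0,-13.5],[0,0,0]]
    - [0,[0,0,-13.9],[0,0,0]]
    - [0,[0,0,-13.9],[0,0,0]]
    - [0,[0,0,-13.9],[0,0,0]]

```text
time_s: 10.3
tool_pos: [0.4752, -0.2008, 0.0782]
eef_rot: [179.9, 0.1, 100.4]
ft_force: [-0.0, 0.4, 0.2]
grip_width: 0.0001
gripper_force: 0.0
```

Emit:
servo_tool:
  steps:
    - [0,[-0.06,-0.52,0],[0,0,0]]
    - [0,[-0.03,-0.72,0],[0,0,0]]
    - [0,[0.0,-0.92,0],[0,0,0]]
    - [0,[0.03,-1.03,0],[0,0,0]]
    - [0,[0.06,-1.18,0],[0,0,0]]
    - [0,[0.06,-1.18,0],[0,0,0]]

```text
time_s: 11.05
tool_pos: [0.4747, -0.2115, 0.0763]
eef_rot: [-180.0, -0.1, 100.4]
ft_force: [-1.4, 3.0, 0.7]
grip_width: -0.0001
gripper_force: 1.7
```

Emit:
servo_tool:
  steps:
    - [0,[0.03,-0.15,0],[0,0,0]]
    - [0,[0.05,-0.3,0],[0,0,0]]
    - [0,[0.08,-0.44,0],[0,0,0]]
    - [0,[0.1,-0.55,0],[0,0,0]]

```text
time_s: 11.55
tool_pos: [0.4757, -0.2168, 0.0763]
eef_rot: [-180.0, -0.1, 100.4]
ft_force: [-1.2, 4.9, 1.8]
grip_width: 0.0005
gripper_force: 2.6
```

Emit:
servo_tool:
  steps:
    - [0,[0.03,-0.15,0],[0,0,0]]
    - [0,[0.05,-0.3,0],[0,0,0]]
    - [0,[0.08,-0.44,0],[0,0,0]]
    - [0,[0.11,-0.59,0],[0,0,0]]
    - [0,[0.13,-0.69,0],[0,0,0]]
    - [0,[0.14,-0.79,0],[0,0,0]]
    - [0,[0.16,-0.89,0],[0,0,0]]

```text
time_s: 12.42
tool_pos: [0.4774, -0.2256, 0.0763]
eef_rot: [-180.0, -0.1, 100.4]
ft_force: [-1.8, 4.7, 2.6]
grip_width: 0.0004
gripper_force: 2.6
```

Emit:
servo_tool:
  steps:
    - [0,[0.02,-0.1,0],[0,0,0]]
    - [0,[0.04,-0.2,0],[0,0,0]]
    - [0,[0.05,-0.3,0],[0,0,0]]

```text
time_s: 12.8
tool_pos: [0.4779, -0.2284, 0.0763]
eef_rot: [-180.0, -0.1, 100.4]
ft_force: [-1.2, 5.9, 2.3]
grip_width: 0.0003
gripper_force: 3.1
```

Emit:
servo_tool:
  steps:
    - [0,[0.02,-0.1,0],[0,0,0]]
    - [0,[0.04,-0.2,0],[0,0,0]]

```text
time_s: 13.05
tool_pos: [0.4783, -0.2303, 0.0763]
eef_rot: [-180.0, -0.1, 100.4]
ft_force: [-1.5, 6.2, 2.5]
grip_width: 0.0006
gripper_force: 3.1
```

Emit:
servo_tool:
  steps:
    - [0,[0.02,-0.1,0],[0,0,0]]
    - [0,[0.03,-0.15,0],[0,0,0]]

```text
time_s: 13.3
tool_pos: [0.4786, -0.2319, 0.0763]
eef_rot: [-180.0, -0.1, 100.4]
ft_force: [-2.4, 5.7, 1.5]
grip_width: 0.0006
gripper_force: 3.0
```

Emit:
servo_tool:
  steps:
    - [0,[0.01,-0.06,0],[0,0,0]]
    - [0,[0.02,-0.12,0],[0,0,0]]

```text
time_s: 13.55
tool_pos: [0.4788, -0.233, 0.0763]
eef_rot: [-180.0, -0.1, 100.4]
ft_force: [-1.6, 5.8, 2.9]
grip_width: 0.0006
gripper_force: 3.0
```

Emit:
servo_tool:
  steps:
    - [0,[0.01,-0.05,0],[0,0,0]]
    - [0,[0.02,-0.1,0],[0,0,0]]

```text
time_s: 13.8
tool_pos: [0.479, -0.234, 0.0763]
eef_rot: [-180.0, -0.1, 100.4]
ft_force: [-1.9, 5.5, 2.0]
grip_width: 0.0002
gripper_force: 3.0
```

Emit:
servo_tool:
  steps:
    - [0,[0.01,-0.05,0],[0,0,0]]
    - [0,[0.02,-0.1,0],[0,0,0]]

```text
time_s: 14.05
tool_pos: [0.4792, -0.235, 0.0763]
eef_rot: [-180.0, -0.1, 100.4]
ft_force: [-0.6, 5.8, 2.9]
grip_width: 0.0002
gripper_force: 3.0
```

Emit:
servo_tool:
  steps:
    - [0,[0.01,-0.05,0],[0,0,0]]
    - [0,[0.02,-0.1,0],[0,0,0]]

```text
time_s: 14.3
tool_pos: [0.4794, -0.236, 0.0763]
eef_rot: [-180.0, -0.1, 100.4]
ft_force: [-3.2, 5.3, 2.4]
grip_width: 0.0003
gripper_force: 3.0
```

Emit:
servo_tool:
  steps:
    - [0,[0.01,-0.05,0],[0,0,0]]
    - [0,[0.02,-0.1,0],[0,0,0]]

```text
time_s: 14.55
tool_pos: [0.4796, -0.237, 0.0763]
eef_rot: [-180.0, -0.1, 100.4]
ft_force: [-1.7, 5.5, 1.3]
grip_width: 0.0005
gripper_force: 3.0
```

Emit:
servo_tool:
  steps:
    - [0,[0.01,-0.04,0],[0,0,0]]
    - [0,[0.015,-0.08,0],[0,0,0]]

```text
time_s: 14.8
tool_pos: [0.4797, -0.2378, 0.0763]
eef_rot: [-180.0, -0.1, 100.4]
ft_force: [-1.4, 5.8, 2.4]
grip_width: 0.0005
gripper_force: 3.5
```

Emit:
servo_tool:
  steps:
    - [0,[0.01,-0.04,0],[0,0,0]]
    - [0,[0.015,-0.08,0],[0,0,0]]

```text
time_s: 15.05
tool_pos: [0.4797, -0.238, 0.0763]
eef_rot: [-180.0, -0.2, 100.4]
ft_force: [-2.1, 8.8, 4.2]
grip_width: 0.0003
gripper_force: 4.6
```

Emit:
servo_tool:
  steps:
    - [0,[0.005,-0.03,0],[0,0,0]]
    - [0,[0.01,-0.06,0],[0,0,0]]
    - [0,[0.01,-0.06,0],[0,0,0]]

```text
time_s: 15.42
tool_pos: [0.4798, -0.2382, 0.0763]
eef_rot: [-180.0, -0.3, 100.4]
ft_force: [-3.3, 9.8, 3.6]
grip_width: 0.0004
gripper_force: 5.1
```

Emit:
servo_tool:
  steps:
    - [0,[0.01,-0.06,0],[0,0,0]]
    - [0,[0.02,-0.1,0],[0,0,0]]
    - [0,[0.02,-0.1,0],[0,0,0]]

```text
time_s: 15.8
tool_pos: [0.4798, -0.2385, 0.0763]
eef_rot: [-180.0, -0.3, 100.5]
ft_force: [-4.0, 12.0, 4.9]
grip_width: 0.0008
gripper_force: 6.5
```

Emit:
servo_tool:
  steps:
    - [0,[0.005,-0.03,0],[0,0,0]]
    - [0,[0.005,-0.03,0],[0,0,0]]
    - [0,[0.005,-0.03,0],[0,0,0]]

```text
time_s: 16.18
tool_pos: [0.4798, -0.2385, 0.0763]
eef_rot: [-180.0, -0.4, 100.5]
ft_force: [-4.8, 13.5, 5.6]
grip_width: 0.0008
gripper_force: 6.9
```

14 N is snug. Retreating, then going up and over to the lever's +x side.

Emit:
servo_tool:
  steps:
    - [0,[-0.05,0.3,0],[0,0,0]]
    - [0,[-0.2,1.2,0],[0,0,0]]
    - [0,[-0.3,1.8,3],[0,0,0]]
    - [0,[-0.3,1.8,9],[0,0,0]]
    - [0,[-0.3,1.8,14.5],[0,0,0]]
    - [0,[2,0,14.5],[0,0,0]]
    - [0,[6.1,-4,14.5],[0,0,0]]
    - [0,[6.1,-5.3,14.5],[0,0,0]]
    - [0,[6.1,-5.3,14.5],[0,0,0]]
    - [0,[6.1,-5.3,14.5],[0,0,0]]

```text
time_s: 17.42
tool_pos: [0.5408, -0.2941, 0.2225]
eef_rot: [179.9, 0.1, 100.4]
ft_force: [0.3, -0.4, -0.0]
grip_width: 0.0004
gripper_force: 0.0
```

```bash
python3 - <<'E'
from h import *
o=observe();print(o['tool_pos'],o['ft_force'])
f=snap('side','side3.png')
a=f['frame'][120:245,240:345,::-1]
cv2.imwrite('pics/c5.png',cv2.convertScaleAbs(cv2.resize(a,None,fx=4.6,fy=4.6,interpolation=cv2.INTER_CUBIC),alpha=1.3))
o,P=np.array([.5,-.3458]),[(0,27+18,104),(18,45,178),(0,27,90),(22,99,90),(-22,99,90)]
c,s=.9836,.1805
for p in P:
    w=[o[0]+(c*p[0]-s*p[1])/1e3,o[1]+(s*p[0]+c*p[1])/1e3,p[2]/1e3]; u=proj(f,w); print(p,((u-[240,120]+.5)*4.6-.5).round(0))
E
```

```text
[ 0.54083114 -0.29406292  0.22252062] [ 0.27993565 -0.43257077 -0.0148391 ]
(0, 45, 104) [245. 325.]
(18, 45, 178) [217. 197.]
(0, 27, 90) [250. 335.]
(22, 99, 90) [183. 381.]
(-22, 99, 90) [263. 391.]
```

View pics/c5.png

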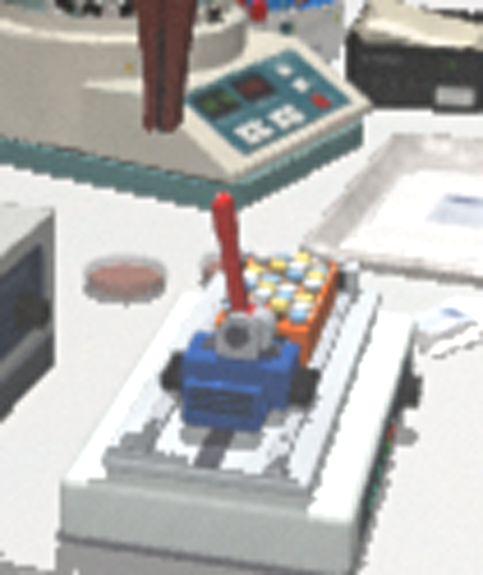

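The side view agrees with the model: hub at (243,333) against the predicted (245,325), and lever top at (222,197) against (217,197). Lowering beside the lever and starting the swing.

Emit:
servo_tool:
  steps:
    - [0,[0,0.1,-4],[0,0,0]]
    - [0,[0,0.1,-4.9],[0,0,0]]
    - [0,[-1.0,-0.1,-4.9],[0,0,0]]
    - [0,[-2.0,-0.25,-4.9],[0,0,0]]
    - [0,[-2.5,-0.35,-4.9],[0,0,0]]
    - [0,[-3.0,-0.45,-4.9],[0,0,0]]

```text
time_s: 18.23
tool_pos: [0.5113, -0.2995, 0.1736]
eef_rot: [179.9, 0.1, 100.4]
ft_force: [1.7, -0.9, 0.3]
grip_width: 0.0005
gripper_force: 0.8
```

Emit:
servo_tool:
  steps:
    - [0,[-0.6,-0.1,0],[0,0,0]]
    - [0,[-1.25,-0.23,0],[0,0,0]]
    - [0,[-1.9,-0.35,-0.1],[0,0,0]]
    - [0,[-2.45,-0.45,-0.25],[0,0,0]]

```text
time_s: 18.73
tool_pos: [0.4875, -0.3038, 0.1713]
eef_rot: [179.8, 0.1, 100.4]
ft_force: [5.0, 0.9, 7.5]
grip_width: 0.0006
gripper_force: 3.8
```

Emit:
servo_tool:
  steps:
    - [0,[-0.55,-0.1,-0.2],[0,0,0]]
    - [0,[-1.1,-0.2,-0.5],[0,0,0]]
    - [0,[-1.65,-0.3,-0.85],[0,0,0]]
    - [0,[-2.1,-0.38,-1.2],[0,0,0]]

```text
time_s: 19.23
tool_pos: [0.4663, -0.308, 0.1605]
eef_rot: [179.8, 0.2, 100.4]
ft_force: [2.3, 1.0, 10.9]
grip_width: 0.0008
gripper_force: 4.3
```

Emit:
servo_tool:
  steps:
    - [0,[-0.42,-0.08,-0.42],[0,0,0]]
    - [0,[-0.85,-0.15,-0.9],[0,0,0]]
    - [0,[-1.2,-0.22,-1.4],[0,0,0]]

```text
time_s: 19.6
tool_pos: [0.4531, -0.3104, 0.1451]
eef_rot: [-180.0, 0.1, 100.3]
ft_force: [0.5, -1.0, 5.3]
grip_width: 0.0002
gripper_force: 2.2
```

Emit:
servo_tool:
  steps:
    - [0,[-0.15,-0.03,-0.27],[0,0,0]]
    - [0,[-0.3,-0.05,-0.54],[0,0,0]]

```text
time_s: 19.85
tool_pos: [0.4501, -0.3103, 0.1381]
eef_rot: [-179.9, -0.0, 100.3]
ft_force: [0.1, -0.5, 1.7]
grip_width: 0.0006
gripper_force: 0.8
```

Emit:
servo_tool:
  steps:
    - [0,[-0.1,0,-0.3],[0,0,0]]
    - [0,[-0.2,-0.05,-0.7],[0,0,0]]
    - [0,[-0.2,-0.05,-0.7],[0,0,0]]

```text
time_s: 20.23
tool_pos: [0.4484, -0.3103, 0.1303]
eef_rot: [-179.9, -0.1, 100.4]
ft_force: [0.2, -0.0, 0.5]
grip_width: 0.0006
gripper_force: 0.0
```

The contact force has gone, so the lever snapped. Backing off and looking.

Emit:
servo_tool:
  steps:
    - [0,[0,0,3],[0,0,0]]
    - [0,[0,0,9],[0,0,0]]
    - [0,[0,5,14],[0,0,0]]
    - [0,[0,11,16],[0,0,0]]
    - [0,[0,17,16],[0,0,0]]
    - [0,[0,23,16],[0,0,0]]
    - [0,[0,29,16],[0,0,0]]
    - [0,[0,34,16],[0,0,0]]
    - [0,[0,34,16],[0,0,0]]
    - [0,[0,34,16],[0,0,0]]

```text
time_s: 21.48
tool_pos: [0.4488, 0.0291, 0.2913]
eef_rot: [-180.0, 0.0, 100.4]
ft_force: [-0.2, 0.6, -0.3]
grip_width: 0.0004
gripper_force: 0.0
```

```bash
python3 - <<'E'
from h import *
print(observe()['tool_pos'],observe()['ft_force'])
a=snap('side','side4.png')['frame'][120:245,240:345,::-1]
b=snap('top','top4.png')['frame'][160:265,220:345,::-1]
k=lambda a,s:cv2.convertScaleAbs(cv2.resize(a,s,interpolation=cv2.INTER_CUBIC),alpha=1.3)
cv2.imwrite('pics/c6.png',np.hstack([k(a,(320,381)),k(b,(454,381))]))
E
```

```text
[0.44880647 0.02912486 0.29131754] [-0.23295873  0.5909526  -0.306735  ]
```

View pics/c6.png

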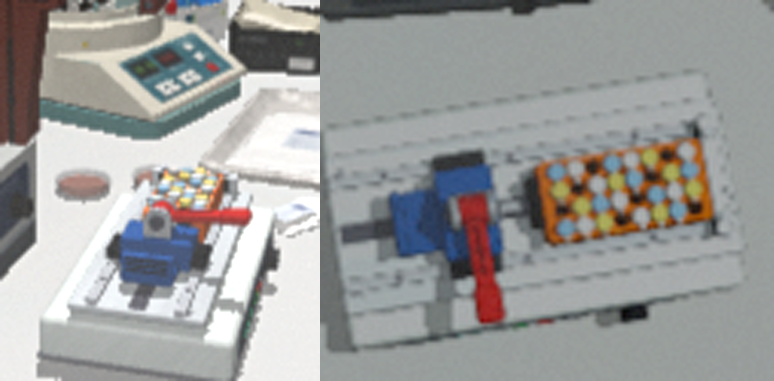

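The lever is down to the front at (490,310), the rack is on the fence with the foot at its end (530,205), and the arm is clear. Handing in.

```bash
python3 -c "
from station import finish_job
print(finish_job())"
```

```text
the job is handed in; nothing more can be done
None
```

The rack is on the platform, pushed against the fence at about 14 N on the push plate, with the lever snapped down in the last pictures; I handed the job in at about 21.5 s, and no verdict or reading of the final clamp force came back.

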